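# Load the doming block through the press lane's sprung gate

## Robot

A 7-joint arm with a two-finger parallel gripper is mounted at the origin on the work surface. World frame = base frame: x ahead of the robot, y to its left, z up, the work surface at z = 0. Lengths are in m, angles in rad, forces in N, time in s.
With the tool pointing down it reaches from about 0.425 to 0.875 m from the base axis. Payload 4.7 kg.
Tool frame: the origin (TCP) lies at the very end of the fingers, on their centre line; the grasp point (between the pads) lies 19 mm behind it; z points along the fingers, y is the line along which they close (so a half turn about z gives the same grasp; the last joint's range is limited). The gripper opens to 87 mm and grips with 3 to 60 N. Pads are 19 mm wide; open, the fingers measure 117 mm over their backs; the gripper's body (75 mm by 190 mm) begins 51 mm behind the grasp point.
Start: joints at [-1.27, 0.321, -0.07, 1.45, 0.023, 1.371, -0.057], TCP at [0.184, 0.623, 0.223] pointing down, gripper open.
Joint ranges: [-2.86, 2.86], [-0.3, 2.09], [-1.38, 1.24], [0.06, 2.45], [-1.56, 4.7], [0.09, 2.05], [-2.69, 2.69]. Speed limits (rad/s): [2.57, 2.57, 3.14, 3.14, 3.14, 3.14, 3.14].

## Interface

Orientations are given as a unit quaternion [x, y, z, w].
In Python, from bench import arm gives the robot as it stands.
- The arm moves only by the tool servo_tool, never from a script. Its argument "motion" is a list of rows, each a list of 5 numbers: the shift along the tool's x, y, z in cm, then the turn about the tool's z in degrees, then the opening, from 0 (shut) to 1 (fully open). In form: [[x, y, z, spin, hand], ...]. A call has 1 to 10 rows; each row is the pose to reach, as a shift and turn from the pose commanded when the call began, along the tool's axes at that moment; what a row does not reach only later rows make up. A row lasts 1/8 s, in which the tool goes at most 62.5 mm and 10.7 degrees, less where a joint would pass 70% of its speed; a pose out of reach is approached as far as the arm can. A call with a gripper value outside its range is refused whole. The fingers move at their own pace and stop on an object; "force" is the grip in N (left out, the last holds). Time passes only in rows, so rows that repeat a pose let the fingers close. It gives the time, the measured TCP pose, the force, the opening and the grip force at its end, in the units of the state.
- arm.sense(): the state, without advancing time (a new reading comes with each control period).
- arm.snapshot(name): name is "side" or "top"; returns a dict with "frame" (400x640x3 uint8, red, green, blue), "fov_y" (degrees; the focal length in pixels is half the picture's height over the tangent of half this angle, whatever the lens; pixels are square), "cx", "cy" (the principal point, pixels), "dist" ([k1, k2, p1, p2, k3] as OpenCV has them; the pictures are not rectified), "R" (3x3) and "t" (3): a world point X has camera coordinates R X + t. Camera axes: x right, y down, z forward; pixel columns grow to the right and rows downward; lengths in m; the calibration is good to about 2 mm. A picture is of the moment at which its call begins. There is no depth.
- arm.finish_job(): hands the job in; it is judged then, once.
The state is a dict: "time_s": time; "joint_pos": joint angles; "qvel": joint speeds; "tau": joint torques, N m; "tcp_pos": TCP position; "tcp_rot": TCP orientation; "ft_force": force on the tool from outside, world axes, zero at the start; "torque": the same for the moment, N m; "grip_width": opening from 0.0 (shut) to 1.0 (fully open); "grip_force": force on a finger pad.
Only numpy, scipy, OpenCV 4.12 (cv2) and the standard library are available. Lean on these libraries where they do the work, as an engineer would, in place of code of your own. Each camera call takes 0.05 s, during which the arm holds its last target. There are 200 camera calls.

## Task

Put the steel doming block (the one with round hollows) into the open mouth of the press lane and push it along the lane floor through the sprung gate, until it is pressed firmly home against the back stop, and let the gate swing shut behind it. Only a friction clamp holds the back stop: do not shove it out of its setting, and leave the plain steel block where it is.

Things in the scene. Friction and masses are not known exactly. Their poses are not given: they have to be found in the camera images.
- dome_block: steel doming block, 60 (its x) x 50 (its y) x 25 (z) mm, 0.4 to 0.75 kg, with six round dark hollows on its flat top; loose and flat on the bench, as is a plain steel block of the same size. Origin: centre of its underside, z up. It fits the lane only with its 60 mm length along it, either end first.
- flat_block: plain steel bench block without hollows, 60 x 50 x 25 mm; not to be used. Origin: centre of its underside, axes as the doming block's.
- lane: press lane, a grey metal channel fixed to the bench. Origin: on the bench, on the centre line at the gate; x = pushing direction, z up. Steel floor plate x -140 to 196, y -50 to 64 mm, top at z = 6 mm. Past the gate the walls reach z = 40 mm: -y inner face at y = -28; +y face recessed to y = 46 up to x = 72 (room for the open flap), tapering in to y = 29 at x = 92.
- mouth (a point): lane centre line on the lane floor, at lane x = -75 mm (axes as the lane's): middle of the open mouth, which runs from lane x = -140 to the gate at 0. Side guides there stand 14 mm above the floor; their inner faces narrow from y = +-36 mm at lane x = -138 to +-28 mm at lane x = -28 and on to the gate.
- slot (a point): lane centre line at lane x = 63 mm, 40 mm above the bench (axes as the lane's): middle of the slot, open from above, between two lips 4 mm thick over the sides from lane x = 4 to 122 mm. The slot is 40 mm wide (y = -20 to 20): fingers can travel along it behind the block, the block cannot pass up or down through it. Past x = 122 the lane is open above.
- flap (a joint): the gate, an upright aluminium plate 64 mm long, 26 high, 4 thick, across the lane at lane x = 0, on an upright pin at lane y = 40 mm. 0 = shut, up to 1.5 rad as it swings in the pushing direction only. A spring shuts it (0.025 N m shut, 0.08 N m open); it can shut only when nothing stands in the lane from x = -2 to 65 mm.
- stop_near (a point): point on the lane floor's centre line at lane x = 134 mm (axes as the lane's). The back stop is a steel block across the lane, 53 mm wide, 22 long, 26 high, black knob on top (to 41 mm above the bench). Its setting is not measured: its face, which the block meets, stands 0 to 30 mm beyond this point. Over 4 N on it is firmly pressed, 12 N makes it slip; sliding the block takes 1 to 6 N more.
Things that resemble listed ones, but are neither listed nor needed, are in the scene too. Leave any turquoise look-alike of the dome_block alone.

How it is judged:
By the outcome, as a careful person would: the job done as asked, in the order asked, and still so for the second after the job is handed in, with the robot touching nothing.
It also fails if it takes over 64 s, if anything falls off the work surface, if the arm or the gripper's body presses on something with over 40 N, if the wrist force passes 120 N, or if a joint passes its speed limit or range.

## Working session

There is one attempt and no reset: what is moved stays moved. The work goes in short steps, Python scripts to look and compute and a tool call to move; the robot and the scene stay as the last step left them, time stands still between calls to the robot, and variables do not carry over. Pictures are saved under pics/ and viewed, at most 10 in all, crops included, and the job is handed in when it is done.

Besides the shell and the picture viewer there is one more tool, called after ">>>" by a JSON object that holds its "method" and its "body". servo_tool: Moves the arm, as the interface text tells. Its arguments: {"type":"object","properties":{"motion":{"type":"array"},"force":{"type":"number"}},"required":["motion"]}

```bash
mkdir -p pics
cat > h.py <<'E'
import numpy as np, cv2
from bench import arm
def snap(n,fn=None):
    s=arm.snapshot(n)
    if fn: cv2.imwrite('pics/'+fn,cv2.cvtColor(s['frame'],cv2.COLOR_RGB2BGR))
    f=200/np.tan(np.radians(s['fov_y'])/2)
    s['K']=np.array([[f,0,s['cx']],[0,f,s['cy']],[0,0,1.]]);s['R']=np.array(s['R']);s['t']=np.array(s['t']);s['dist']=np.array(s['dist'],float)
    return s
def ray(s,p):
    u=cv2.undistortPoints(np.array(p,float).reshape(-1,1,2),s['K'],s['dist']).reshape(-1,2)
    d=np.c_[u,np.ones(len(u))]@s['R']; return -s['R'].T@s['t'],d
def onz(s,p,z):
    c,d=ray(s,p); return c+d*((z-c[2])/d[:,2])[:,None]
def tri(s1,p1,s2,p2):
    c1,d1=ray(s1,p1);c2,d2=ray(s2,p2);out=[]
    for a,b in zip(d1,d2):
        k=np.linalg.lstsq(np.c_[a,-b],c2-c1,rcond=None)[0]
        x,y=c1+a*k[0],c2+b*k[1]; out.append(np.r_[(x+y)/2,np.linalg.norm(x-y)])
    return np.array(out)
def proj(s,X):
    return cv2.projectPoints(np.array(X,float).reshape(-1,3),cv2.Rodrigues(s['R'])[0],s['t'],s['K'],s['dist'])[0].reshape(-1,2)
E
python3 - <<'E'
from h import *
for n in('side','top'):
    s=snap(n,n+'0.png');print(n,-s['R'].T@s['t'],s['R'].round(2).tolist(),s['fov_y'],s['dist'])
s=arm.sense();print({k:np.round(v,3).tolist() for k,v in s.items()})
E
```

```text
side [ 0.18306421 -0.61739889  0.57627792] [[0.88, -0.47, 0.01], [-0.29, -0.56, -0.77], [0.37, 0.68, -0.64]] 54.982570805731946 [-0.03795478  0.          0.          0.          0.        ]
top [ 0.44362869 -0.04909991  1.00499616] [[-0.03, -1.0, 0.01], [-1.0, 0.03, -0.03], [0.03, -0.01, -1.0]] 49.624323679803126 [-0.03319748  0.          0.          0.          0.        ]
{'time_s': 0.1, 'joint_pos': [-1.27, 0.322, -0.07, 1.452, 0.023, 1.371, -0.057], 'qvel': [-0.001, -0.002, 0.0, -0.002, 0.0, 0.001, -0.001], 'tau': [0.0, -49.257, -0.405, -31.34, -0.064, 0.04, 0.0], 'tcp_pos': [0.184, 0.623, 0.222], 'tcp_rot': [0.143, 0.99, -0.001, -0.0], 'ft_force': [0.137, -0.502, 0.986], 'torque': [-0.035, 0.041, 0.02], 'grip_force': 0.0, 'grip_width': 1.002}
```

View pics/top0.png

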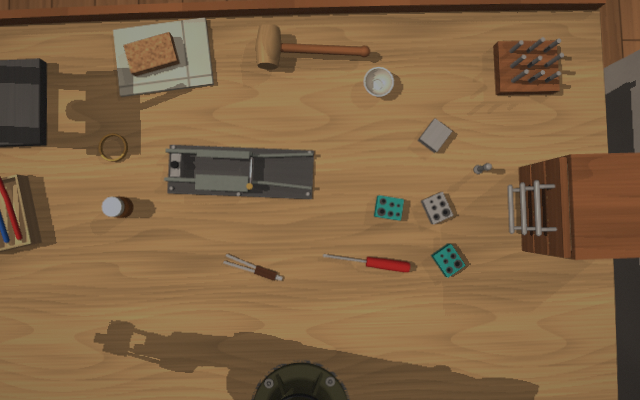

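View pics/side0.png

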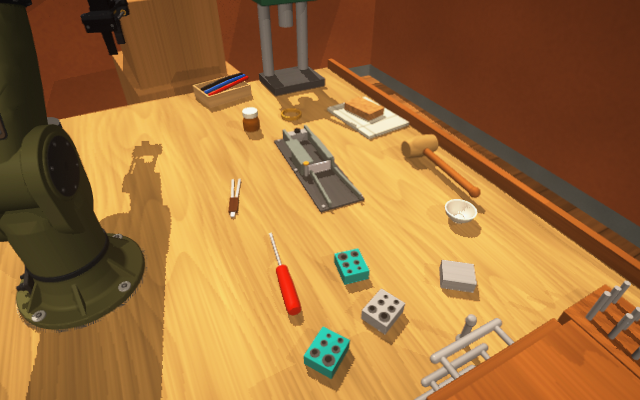

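Top view: dome block at about (437,208), with the plain block at (436,136). The lane has its mouth at right (315,175), the gate at x≈250 with its pin at (250,187), and the stop at left (175,165). In the side view the dome block is at (383,312), the plain block at (459,275) and the lane around (318,170).

```bash
cat > seg.py <<'E'
from h import *
def grey(s,c,r=32,lo=90):
    h=cv2.cvtColor(s['frame'],cv2.COLOR_RGB2HSV); m=((h[...,1]<60)&(h[...,2]>lo)).astype(np.uint8)
    w=np.zeros_like(m); w[c[1]-r:c[1]+r,c[0]-r:c[0]+r]=1
    m=cv2.morphologyEx(m*w,cv2.MORPH_CLOSE,np.ones((3,3)))
    cs=cv2.findContours(m,cv2.RETR_EXTERNAL,cv2.CHAIN_APPROX_NONE)[0]
    return max(cs,key=cv2.contourArea)
E
python3 - <<'E'
from seg import *
T=snap('top');S=snap('side')
for n,c in(('dome',(437,208)),('flat',(436,136))):
    k=grey(T,c,25); hull=cv2.convexHull(k)
    r=cv2.minAreaRect(hull); b=cv2.boxPoints(r)
    w=onz(T,b,.025)
    print(n,r,w.round(4).tolist(),w.mean(0).round(4),np.linalg.norm(np.diff(w,axis=0),axis=1).round(4), np.degrees(np.arctan2(*(w[1]-w[0])[1::-1])),np.degrees(np.arctan2(*(w[2]-w[1])[1::-1])))
k=grey(S,(383,312),30);print(cv2.approxPolyDP(cv2.convexHull(k),3,True).reshape(-1,2).tolist())
def crop(s,x0,y0,x1,y1,f): return cv2.resize(s['frame'][y0:y1,x0:x1],None,fx=f,fy=f,interpolation=cv2.INTER_CUBIC)[...,::-1]
a=crop(T,160,138,320,206,5); cv2.imwrite('pics/laneT.png',a)
a=crop(S,265,115,370,215,5); b=crop(S,350,280,420,345,3);c=crop(T,410,180,465,235,3)
o=np.zeros((500,800,3),np.uint8);o[:500,:525]=a;o[:195,530:740]=b;o[200:365,530:695]=c;cv2.imwrite('pics/mix.png',o)
E
```

```text
dome ((437.4742431640625, 207.56703186035156), (26.602069854736328, 22.134546279907227), 66.03751373291016) [[0.474, -0.2911, 0.025], [0.4932, -0.3382, 0.025], [0.4372, -0.361, 0.025], [0.4181, -0.3139, 0.025]] [ 0.4556 -0.326   0.025 ] [0.0509 0.0605 0.0508] -67.80775644617253 -157.89478269306184
flat ((435.3399963378906, 134.37998962402344), (21.80000114440918, 25.80000114440918), 36.869895935058594) [[0.6154, -0.2892, 0.025], [0.6621, -0.3266, 0.025], [0.631, -0.3657, 0.025], [0.5844, -0.3281, 0.025]] [ 0.6232 -0.3274  0.025 ] [0.0599 0.05   0.0599] -38.71697731779857 -128.54615425689124
[[381, 289], [404, 303], [385, 331], [362, 317], [363, 309]]
```

View pics/laneT.png

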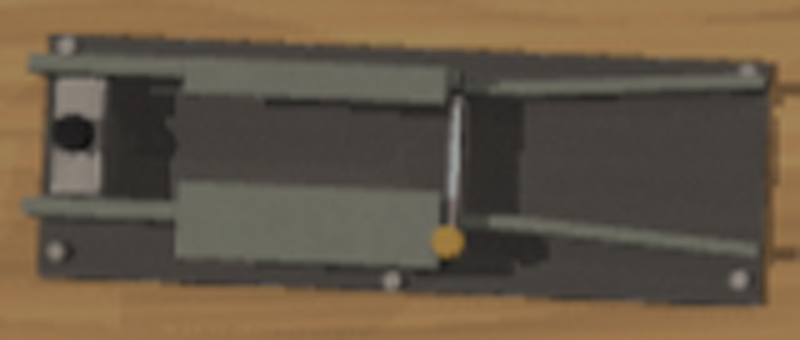

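View pics/mix.png

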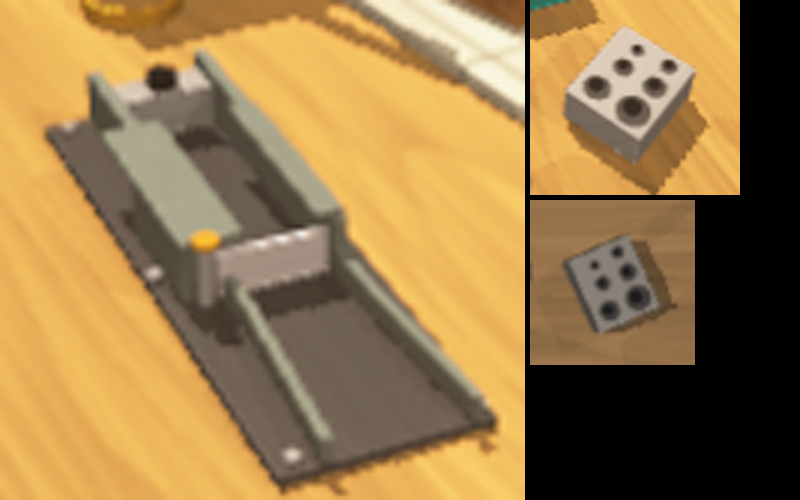

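The crops show the plate corners, gate (shut, light plate), gold pin, stop with black knob, and the dome block's top corners clearly in both views. Now I'll fit the lane pose and triangulate heights.

```bash
cat > lane.py <<'E'
from h import *
T=snap('top');S=snap('side')
t=np.array([(50,35),(773,65),(763,303),(38,275),(448,240),(73,133)])/5+[160,138]
s=np.array([(493,420),(282,490),(47,130),(205,240),(162,77)])/5+[265,115]
print('tri FR FL BL pin knob',tri(T,t[[1,2,3,4,5]],S,s).round(4).tolist())
L=np.array([(.196,-.05),(-.14,-.05),(-.14,.064),(.196,.064)])
W=onz(T,t[:4],.006)[:,:2]; Ws=onz(S,s[:3],.006)[:,:2]
def fit(A,B):
    a=A.mean(0);b=B.mean(0);x=(A-a)@[1,1j];y=(B-b)@[1,1j];th=np.angle((y*x.conj()).sum())
    R=np.array([[np.cos(th),-np.sin(th)],[np.sin(th),np.cos(th)]]);o=b-R@a
    return th,o,R,(B-A@R.T-o)
for n,A,B in(('top',L,W),('side',L[[1,2,3]],Ws),('both',np.r_[L,L[[1,2,3]]],np.r_[W,Ws])):
    th,o,R,e=fit(A,B);print(n,np.degrees(th),o.round(4),(e*1000).round(1).tolist())
np.savez('lane.npz',th=th,o=o,R=R)
# stop face: bottom/top edge at image right side of bright part x~108 (z ~ .032), gate at 455
f=np.array([(107,100),(104,190)])/5+[160,138]
print('stop face lane', ((onz(T,f,.032)[:,:2]-o)@R).round(4))
g=np.array([(463,98),(456,225)])/5+[160,138]
print('gate',((onz(T,g,.032)[:,:2]-o)@R).round(4))
# dome corners
kt=np.array([(568,262),(628,236),(658,305),(602,333)])-[530,200];kt=kt/3+[410,180]
ks=np.array([(567,93),(625,28),(693,70),(637,133)])-[530,0];ks=ks/3+[350,280]
d=tri(T,kt,S,ks);print('dome',d.round(4).tolist(),d.mean(0).round(4))
for w in(onz(T,kt,.025),onz(S,ks,.025)):
    print(w.mean(0).round(4),np.linalg.norm(np.diff(w,axis=0),axis=1).round(4),[round(np.degrees(np.arctan2(*(w[i]-w[j])[1::-1])),1) for i,j in((1,0),(2,3),(1,2),(0,3))])
E
python3 lane.py
```

```text
tri FR FL BL pin knob [[0.5949, -0.0502, 0.0085, 0.0006], [0.4861, -0.043, 0.0035, 0.0029], [0.509, 0.2917, 0.007, 0.0044], [0.5162, 0.0957, 0.0463, 0.0027], [0.5701, 0.2638, 0.0395, 0.004]]
top 86.08347866467912 [0.5564 0.0931] [[-1.1, 0.3], [-1.7, -0.1], [1.7, -0.2], [1.1, -0.1]]
side 85.71119901361743 [0.5596 0.0921] [[-1.9, 3.4], [0.8, -3.4], [1.1, -0.1]]
both 86.0213394941252 [0.5577 0.0927] [[-2.6, 0.7], [-2.8, 0.4], [0.6, 0.1], [-0.4, 0.2], [-0.8, 2.6], [2.0, -3.6], [4.1, -0.4]]
stop face lane [[ 0.1601 -0.015 ]
 [ 0.1593  0.0258]]
gate [[-0.0009 -0.0224]
 [-0.0004  0.0351]]
dome [[0.4585, -0.2965, -0.0236, 0.0342], [0.4743, -0.3204, 0.0583, 0.034], [0.4511, -0.3546, 0.074, 0.0322], [0.434, -0.335, 0.0019, 0.0411]] [ 0.4545 -0.3266  0.0277  0.0354]
[ 0.4546 -0.3272  0.025 ] [0.0501 0.057  0.0479] [np.float64(-68.3), np.float64(-65.4), np.float64(21.6), np.float64(23.8)]
[ 0.4579 -0.3261  0.025 ] [0.0586 0.0461 0.0551] [np.float64(22.1), np.float64(19.9), np.float64(112.4), np.float64(117.0)]
```

```bash
cat > mv.py <<'E'
from h import *
from scipy.spatial.transform import Rotation as Ro
def state():
    s=arm.sense();R=Ro.from_quat(s['tcp_rot']).as_matrix();return np.array(s['tcp_pos']),R
def rel(pts,yaws):  # pts world, yaws: wanted world angle of tool y, deg -> rows cm,deg
    p,R=state();y0=np.degrees(np.arctan2(R[1,1],R[0,1]))
    d=(np.array(pts)-p)@R*100
    return np.c_[d,[-((y-y0+90)%180-90) for y in yaws]].round(1)
E
python3 - <<'E'
from mv import *
az=np.linspace(73.6,-35.6,20)[1:];r=np.linspace(.65,.561,20)[1:]
pts=np.c_[r*np.cos(np.radians(az)),r*np.sin(np.radians(az)),np.linspace(.22,.15,20)[1:]]
ys=np.linspace(73.6,22,20)[1:]
print(rel(pts,ys)[:10].tolist());print(pts[9],ys[9],pts[-1])
E
```

```text
[[-6.4, -0.8, 0.6, 2.7], [-12.7, -2.2, 1.0, 5.4], [-18.8, -4.2, 1.3, 8.1], [-24.6, -6.9, 1.7, 10.8], [-30.1, -10.0, 2.1, 13.6], [-35.2, -13.7, 2.4, 16.3], [-39.8, -17.8, 2.8, 19.0], [-44.0, -22.4, 3.2, 21.7], [-47.7, -27.3, 3.6, 24.4], [-50.8, -32.5, 3.9, 27.1]]
[0.57942465 0.16753067 0.18315789] 46.44210526315789 [ 0.45614953 -0.32657099  0.15      ]
```

>>> {"method": "servo_tool", "body": {"motion": [[-6.2, -0.8, 0.6, 2.7, 1], [-12.4, -2.2, 1, 5.4, 1], [-18.5, -4.2, 1.3, 8.1, 1], [-24.4, -6.9, 1.7, 10.8, 1], [-30, -10, 2.1, 13.6, 1], [-35.2, -13.7, 2.4, 16.3, 1], [-39.8, -17.8, 2.8, 19, 1], [-44, -22.4, 3.2, 21.7, 1], [-47.7, -27.3, 3.6, 24.4, 1], [-50.8, -32.5, 3.9, 27, 1]]}}

```text
time_s: 1.55
tcp_pos: [0.5787, 0.1708, 0.1837]
tcp_rot: [0.371, 0.929, 0.0, 0.0]
ft_force: [0.4, -0.1, 0.6]
grip_width: 0.999
grip_force: 0.0
```

Run:
```python
from mv import *
az=np.linspace(73.6,-35.6,20)[11:];r=np.linspace(.65,.561,20)[11:]
pts=np.c_[r*np.cos(np.radians(az)),r*np.sin(np.radians(az)),np.linspace(.22,.13,20)[11:]]
pts=np.r_[pts,[[.456,-.3265,.12]]]
ys=np.r_[np.linspace(73.6,22,20)[11:],22]
print(rel(pts,ys).tolist());print(state()[0])
```

```text
[[-5.1, -3.9, 1.6, 2.8], [-9.4, -8.0, 2.1, 5.5], [-13.3, -12.5, 2.5, 8.2], [-16.7, -17.3, 3.0, 10.9], [-19.5, -22.5, 3.5, 13.6], [-21.8, -27.8, 3.9, 16.3], [-23.6, -33.3, 4.4, 19.1], [-24.8, -38.9, 4.9, 21.8], [-25.4, -44.5, 5.4, 24.5], [-25.3, -44.5, 6.4, 24.5]]
[0.5786857  0.17077801 0.18367806]
```

>>> {"method": "servo_tool", "body": {"motion": [[-5.1, -3.7, 1.6, 2.8, 1], [-9.4, -7.8, 2.1, 5.5, 1], [-13.3, -12.3, 2.5, 8.2, 1], [-16.7, -17.1, 3, 10.9, 1], [-19.5, -22.3, 3.5, 13.6, 1], [-21.8, -27.6, 3.9, 16.3, 1], [-23.6, -33.1, 4.4, 19, 1], [-24.8, -38.7, 4.9, 21.8, 1], [-25.4, -44.3, 5.4, 24.5, 1], [-25.3, -44.3, 6.4, 24.5, 1]]}}

```text
time_s: 2.8
tcp_pos: [0.4534, -0.3283, 0.1204]
tcp_rot: [0.563, 0.827, -0.001, 0.001]
ft_force: [0.4, 1.0, -0.0]
grip_width: 1.003
grip_force: 0.0
```

Run:
```python
from mv import *
print(state()[0],rel([[.456,-.3265,.08],[.456,-.3265,.010]],[22,22]).tolist(),arm.sense()['qvel'])
S=snap('side');cv2.imwrite('pics/g.png',cv2.resize(S['frame'][200:380,270:510],None,fx=3,fy=3)[...,::-1])
```

```text
[ 0.45344946 -0.32828193  0.12040832] [[0.1, 0.3, 4.0, -0.5], [0.1, 0.3, 11.0, -0.5]] [-0.02962446  0.08583029 -0.10364293  0.09733083 -0.10482429 -0.15734165
  0.02504288]
```

View pics/g.png

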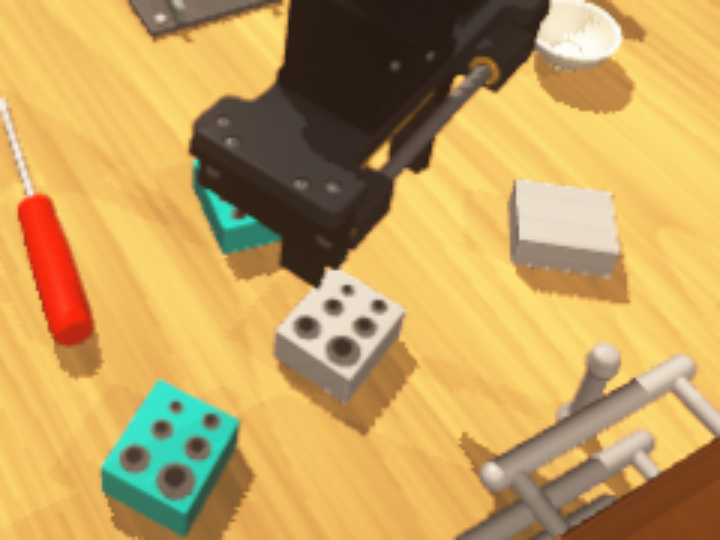

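The open gripper is aligned above the dome block at (340,330) in the crop, and both the teal blocks and the drawer handle are clear. I'll descend and grip.

>>> {"method": "servo_tool", "body": {"motion": [[0.1, 0.2, 4, -0.5, 1], [0.1, 0.2, 8, -0.5, 1], [0.1, 0.2, 10, -0.5, 1], [0.1, 0.2, 11.2, -0.5, 1], [0.1, 0.2, 11.2, -0.5, 1], [0.1, 0.2, 11.2, -0.5, 0.5], [0.1, 0.2, 11.2, -0.5, 0.5], [0.1, 0.2, 11.2, -0.5, 0.5], [0.1, 0.2, 11.2, -0.5, 0.5], [0.1, 0.2, 11.2, -0.5, 0.5]], "force": 30}}

```text
time_s: 4.1
tcp_pos: [0.4571, -0.3223, 0.0083]
tcp_rot: [0.555, 0.832, -0.001, -0.001]
ft_force: [-5.2, -0.7, 5.3]
grip_width: 0.686
grip_force: 30.0
```

>>> {"method": "servo_tool", "body": {"motion": [[0, 0, -3, 0, 0.5], [0, 0, -8, 0, 0.5], [0, 0, -12, 0, 0.5], [0, 0, -12, 0, 0.5]]}}

```text
time_s: 4.6
tcp_pos: [0.4605, -0.3222, 0.1305]
tcp_rot: [0.555, 0.832, 0.001, 0.003]
ft_force: [-0.6, 0.4, -4.6]
grip_width: 0.687
grip_force: 30.0
```

Run:
```python
from mv import *
l=np.load('lane.npz');o=np.array([.557,.0927]);R=l['R']
m=o+R@[-.08,0];print(m,state()[0])
p0=state()[0];pts=np.linspace(p0,np.r_[m,.12],8)[1:]
print(rel(pts,np.linspace(23,86,8)[1:]).tolist())
```

```text
[0.55144921 0.0128928 ] [ 0.46051594 -0.32221311  0.1304824 ]
[[3.9, 3.0, 0.1, -9.4], [7.8, 6.1, 0.3, -18.4], [11.8, 9.1, 0.4, -27.4], [15.7, 12.1, 0.6, -36.4], [19.6, 15.2, 0.7, -45.4], [23.5, 18.2, 0.9, -54.4], [27.5, 21.3, 1.0, -63.4]]
```

>>> {"method": "servo_tool", "body": {"motion": [[3.9, 3, 0, -9.4, 0.5], [7.8, 6.1, 0, -18.4, 0.5], [11.8, 9.1, 0, -27.4, 0.5], [15.7, 12.1, 0.5, -36.4, 0.5], [19.6, 15.2, 0.7, -45.4, 0.5], [23.5, 18.2, 1.5, -54.4, 0.5], [27.4, 21.3, 3, -63.4, 0.5], [27.4, 21.3, 5, -63.4, 0.5], [27.4, 21.3, 6, -63.4, 0.5], [27.4, 21.3, 6, -63.4, 0.5]]}}

```text
time_s: 5.85
tcp_pos: [0.5484, 0.0124, 0.0659]
tcp_rot: [0.036, 0.999, -0.0, -0.002]
ft_force: [0.9, 0.5, -4.7]
grip_width: 0.685
grip_force: 30.0
```

Run:
```python
from mv import *
print(state()[0],rel([[.5515,.013,.02]],[86.]).tolist())
T=snap('top');S=snap('side')
o=np.zeros((480,800,3),np.uint8)
o[:480,:400]=cv2.resize(T['frame'][130:226,250:330],(400,480))[...,::-1]
o[:480,400:]=cv2.resize(S['frame'][125:245,270:370],(400,480))[...,::-1]
cv2.imwrite('pics/over.png',o)
```

```text
[0.54841827 0.01235584 0.06589012] [[-0.3, 0.1, 4.6, -0.1]]
```

View pics/over.png

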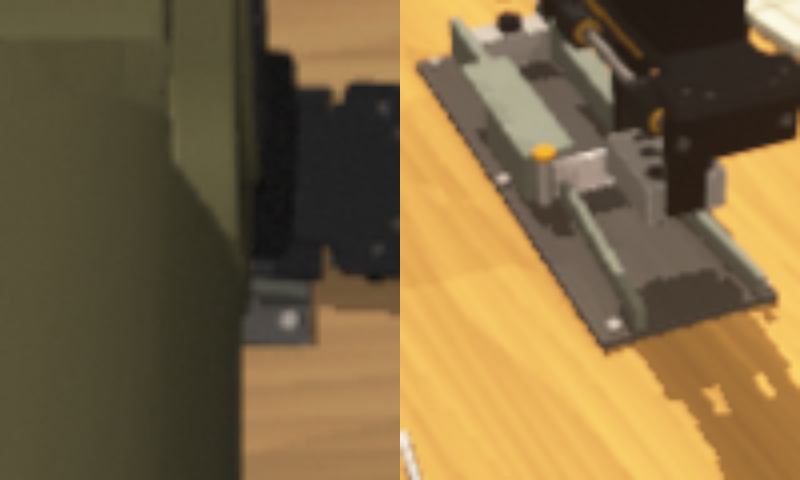

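The side view shows the block held level over the mouth: near-face corners are at about (655,222), (722,205) and (720,165) in the crop. I'll measure its lateral offset from these.

Run:
```python
from mv import *
S=snap('side');l=np.load('lane.npz');R=l['R'];o=np.array([.557,.0927])
q=lambda x,y:[270+(x-400)/4,125+y/4]
def L(p,z): return ((onz(S,[q(*a) for a in p],z)[:,:2]-o)@R*1000).round(1).tolist()
print('block bottom',L([(655,222),(722,205)],.0577),'top',L([(720,165),(613,137)],.0827))
print('guide top ends / inner',L([(640,322),(770,295)],.020),'plate',L([(607,350),(775,298),(417,65)],.006),'pin',L([(543,152)],.046))
```

```text
block bottom [[-106.4, 14.5], [-106.8, -27.8]] top [[-102.3, -27.4], [-52.1, 16.7]]
guide top ends / inner [[-142.4, 39.7], [-150.3, -38.6]] plate [[-142.2, 59.7], [-139.2, -49.1], [194.7, 60.0]] pin [[0.4, 40.1]]
```

>>> {"method": "servo_tool", "body": {"motion": [[0.1, -1.2, 0, 0, 0.5], [0.1, -1.2, 2, 0, 0.5], [0.1, -1.2, 3.5, 0, 0.5], [0.1, -1.2, 4.3, 0, 0.5], [0.1, -1.2, 4.7, 0, 0.5], [0.1, -1.2, 5, 0, 0.5], [0.1, -1.2, 5, 0, 0.5]]}}

```text
time_s: 6.88
tcp_pos: [0.5485, 0.0017, 0.0179]
tcp_rot: [0.035, 0.999, 0.0, 0.0]
ft_force: [0.2, 0.6, -4.3]
grip_width: 0.687
grip_force: 30.0
```

Run:
```python
from mv import *
S=snap('side')
print(arm.sense()['ft_force'])
cv2.imwrite('pics/low.png',cv2.resize(S['frame'][125:245,270:370],(500,600),interpolation=2)[...,::-1])
```

```text
[ 0.1788144  -0.65389609 -4.46000226]
```

View pics/low.png

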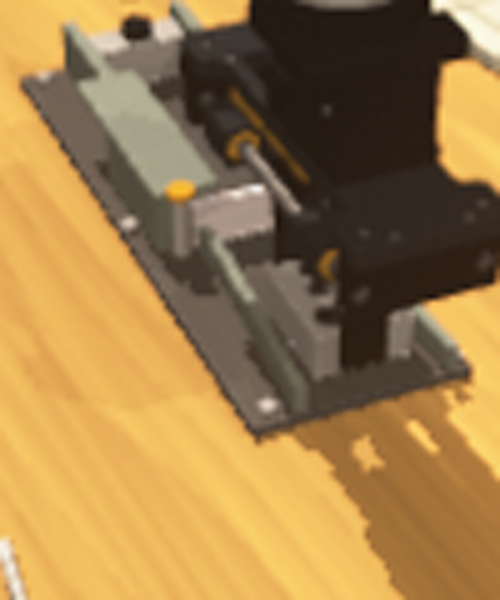

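The block sits between the guides with a visible gap on both sides and 3–4 mm above the floor. I'll lower, release, and lift.

>>> {"method": "servo_tool", "body": {"motion": [[0, 0, 0.3, 0, 0.5], [0, 0, 0.4, 0, 0.5], [0, 0, 0.4, 0, 0.5], [0, 0, 0.4, 0, 1], [0, 0, 0.4, 0, 1], [0, 0, 0.4, 0, 1], [0, 0, 0.4, 0, 1], [0, 0, -2, 0, 1], [0, 0, -5, 0, 1], [0, 0, -5, 0, 1]]}}

```text
time_s: 8.18
tcp_pos: [0.5504, 0.0017, 0.0702]
tcp_rot: [0.035, 0.999, 0.0, 0.003]
ft_force: [0.9, -0.0, -0.7]
grip_width: 1.002
grip_force: 0.0
```

>>> {"method": "servo_tool", "body": {"motion": [[0, -3, -1, 0, 0], [0, -5.4, -1, 0, 0], [0, -5.4, -1, 0, 0], [0, -5.4, -1, 0, 0], [0, -5.4, -1, 0, 0], [0, -5.4, -1, 0, 0], [0, -5.4, -1, 0, 0]]}}

```text
time_s: 9.05
tcp_pos: [0.5445, -0.0518, 0.0778]
tcp_rot: [0.035, 0.999, 0.0, -0.0]
ft_force: [-0.6, 0.1, 0.6]
grip_width: 0.287
grip_force: 0.0
```

Run:
```python
from mv import *
S=snap('side');T=snap('top')
print(arm.sense()['ft_force'],((state()[0][:2]-[.557,.0927])@np.load('lane.npz')['R']))
o=np.zeros((480,800,3),np.uint8)
o[:480,:400]=cv2.resize(T['frame'][130:226,250:330],(400,480))[...,::-1]
o[:480,400:]=cv2.resize(S['frame'][125:245,270:370],(400,480))[...,::-1]
cv2.imwrite('pics/rel.png',o)
```

```text
[-0.64698989 -0.40586687 -0.21444481] [-0.14525237  0.00233871]
```

View pics/rel.png

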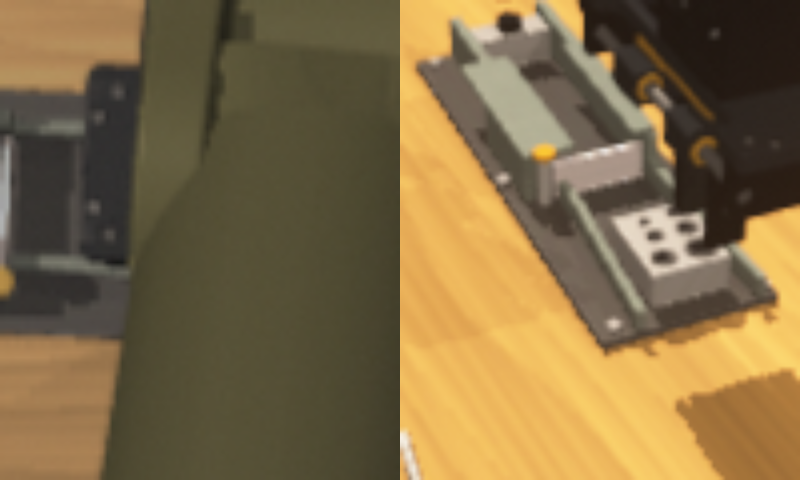

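The block lies flat on the lane floor between the guides (its near face at (690,285) in the crop), and the gate is shut. I'll finish closing and go down behind it.

>>> {"method": "servo_tool", "body": {"motion": [[-0.1, 0, 0, 0, 0], [-0.1, 0, 0, 0, 0], [-0.1, 0, 0, 0, 0], [-0.1, 0, 3, 0, 0], [-0.1, 0, 5, 0, 0], [-0.1, 0, 6.2, 0, 0], [-0.1, 0, 6.2, 0, 0]]}}

```text
time_s: 10.02
tcp_pos: [0.5449, -0.0524, 0.0151]
tcp_rot: [0.035, 0.999, -0.0, -0.001]
ft_force: [-0.0, -0.6, 0.1]
grip_width: 0.006
grip_force: 0.0
```

>>> {"method": "servo_tool", "body": {"motion": [[0, 0.5, 0, 0, 0], [0, 1, 0, 0, 0], [0, 1.5, 0, 0, 0], [0, 2, 0, 0, 0], [0, 2.5, 0, 0, 0], [0, 3, 0, 0, 0], [0, 3.5, 0, 0, 0], [0, 4, 0, 0, 0], [0, 4, 0, 0, 0]]}}

```text
time_s: 11.15
tcp_pos: [0.5489, -0.0132, 0.0163]
tcp_rot: [0.035, 0.999, -0.0, 0.001]
ft_force: [-0.0, -3.0, 2.1]
grip_width: 0.007
grip_force: 1.9
```

>>> {"method": "servo_tool", "body": {"motion": [[0, 0.6, 0, 0, 0], [0, 1.3, 0, 0, 0], [0, 2, 0, 0, 0], [0, 2.7, 0, 0, 0], [0, 3.4, 0, 0, 0], [0, 4.1, 0, 0, 0], [0, 4.8, 0, 0, 0], [0, 5.5, 0, 0, 0], [0, 6.2, 0, 0, 0], [0, 6.2, 0, 0, 0]]}}

```text
time_s: 12.4
tcp_pos: [0.5534, 0.0475, 0.0163]
tcp_rot: [0.036, 0.999, -0.001, 0.001]
ft_force: [0.8, -5.7, 4.3]
grip_width: 0.008
grip_force: 3.1
```

>>> {"method": "servo_tool", "body": {"motion": [[0, 0.6, 0, 0, 0], [0, 1.3, 0, 0, 0], [0, 2, 0, 0, 0], [0, 2.7, 0, 0, 0], [0, 3.4, 0, 0, 0], [0, 4.1, 0, 0, 0], [0, 4.8, 0, 0, 0], [0, 5.5, 0, 0, 0], [0, 6, 0, 0, 0], [0, 6, 0, 0, 0]]}}

```text
time_s: 13.65
tcp_pos: [0.5577, 0.1083, 0.0162]
tcp_rot: [0.036, 0.999, -0.0, 0.001]
ft_force: [1.3, -5.8, 3.6]
grip_width: 0.006
grip_force: 2.2
```

Run:
```python
from mv import *
S=snap('side')
print(arm.sense()['ft_force'],((state()[0][:2]-[.557,.0927])@np.load('lane.npz')['R']))
cv2.imwrite('pics/push.png',cv2.resize(S['frame'][110:210,260:380],(720,600),interpolation=2)[...,::-1])
```

```text
[ 0.61752963 -4.78616744  3.44330525] [0.01566286 0.00044479]
```

View pics/push.png

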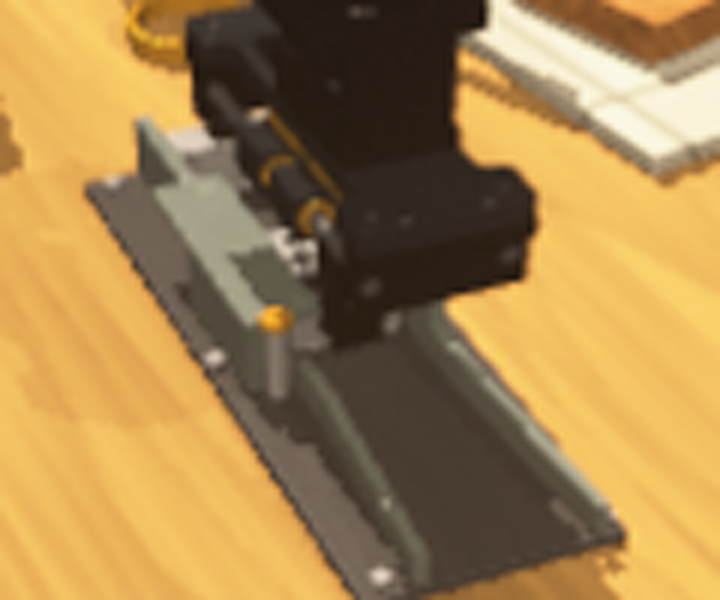

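The block's hollows are visible under the slot at (300,250), past the gate, with the fingers following inside the slot. I'll continue, more slowly near the stop.

>>> {"method": "servo_tool", "body": {"motion": [[0, 0.6, 0, 0, 0], [0, 1.2, 0, 0, 0], [0, 1.8, 0, 0, 0], [0, 2.4, 0, 0, 0], [0, 3, 0, 0, 0], [0, 3.6, 0, 0, 0], [0, 4.2, 0, 0, 0], [0, 4.7, 0, 0, 0], [0, 5, 0, 0, 0]]}}

```text
time_s: 14.82
tcp_pos: [0.5605, 0.1575, 0.0159]
tcp_rot: [0.036, 0.999, -0.001, -0.0]
ft_force: [0.1, -6.2, 4.4]
grip_width: 0.009
grip_force: 3.4
```

>>> {"method": "servo_tool", "body": {"motion": [[0, 0.1, 0, 0, 0], [0, 0.2, 0, 0, 0], [0, 0.3, 0, 0, 0], [0, 0.4, 0, 0, 0], [0, 0.5, 0, 0, 0]]}}

```text
time_s: 15.45
tcp_pos: [0.5608, 0.1622, 0.0159]
tcp_rot: [0.036, 0.999, -0.001, -0.0]
ft_force: [-0.1, -6.8, 4.1]
grip_width: 0.005
grip_force: 3.3
```

>>> {"method": "servo_tool", "body": {"motion": [[0, 0.2, 0, 0, 0], [0, 0.4, 0, 0, 0], [0, 0.6, 0, 0, 0], [0, 0.8, 0, 0, 0]]}}

```text
time_s: 15.95
tcp_pos: [0.5611, 0.1704, 0.0159]
tcp_rot: [0.036, 0.999, -0.001, -0.0]
ft_force: [0.2, -6.2, 5.1]
grip_width: 0.008
grip_force: 3.1
```

>>> {"method": "servo_tool", "body": {"motion": [[0, 0.1, 0, 0, 0], [0, 0.2, 0, 0, 0]]}}

```text
time_s: 16.2
tcp_pos: [0.5612, 0.1724, 0.0159]
tcp_rot: [0.036, 0.999, -0.001, -0.001]
ft_force: [-0.2, -6.1, 4.8]
grip_width: 0.003
grip_force: 3.2
```

>>> {"method": "servo_tool", "body": {"motion": [[0, 0.1, 0, 0, 0], [0, 0.2, 0, 0, 0]]}}

```text
time_s: 16.45
tcp_pos: [0.5613, 0.1743, 0.0159]
tcp_rot: [0.036, 0.999, -0.001, -0.001]
ft_force: [-0.3, -6.4, 4.9]
grip_width: 0.009
grip_force: 3.2
```

>>> {"method": "servo_tool", "body": {"motion": [[0, 0.1, 0, 0, 0]]}}

```text
time_s: 16.58
tcp_pos: [0.5614, 0.1753, 0.0159]
tcp_rot: [0.036, 0.999, -0.001, -0.001]
ft_force: [-0.9, -7.1, 5.0]
grip_width: 0.009
grip_force: 3.2
```

>>> {"method": "servo_tool", "body": {"motion": [[0, 0.1, 0, 0, 0]]}}

```text
time_s: 16.7
tcp_pos: [0.5614, 0.1763, 0.0159]
tcp_rot: [0.036, 0.999, -0.001, -0.001]
ft_force: [-0.9, -7.1, 5.3]
grip_width: 0.003
grip_force: 3.2
```

Run:
```python
from mv import *
S=snap('side');T=snap('top')
print(arm.sense()['ft_force'],((state()[0][:2]-[.557,.0927])@np.load('lane.npz')['R']))
o=np.zeros((600,800,3),np.uint8)
o[:300,:]=cv2.resize(T['frame'][138:198,150:310],(800,300),interpolation=2)[...,::-1]
o[300:,:420]=cv2.resize(S['frame'][110:170,268:352],(420,300),interpolation=2)[...,::-1]
cv2.imwrite('pics/near.png',o)
```

```text
[-0.34932957 -6.14263556  5.49970572] [0.08394475 0.00135648]
```

View pics/near.png

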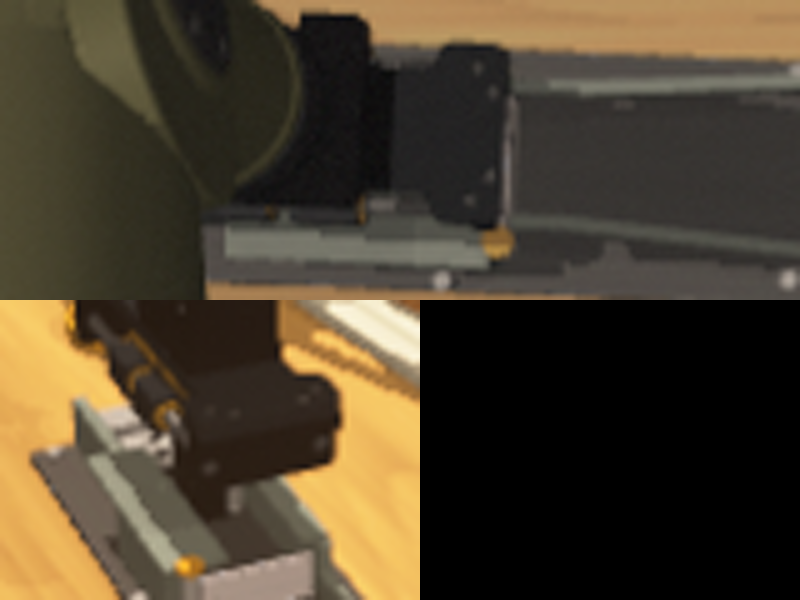

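The gate plate shows shut again at (505,160) in the top view, and the block is close to the stop. I'll use fine steps from here, watching the force.

>>> {"method": "servo_tool", "body": {"motion": [[0, 0.05, 0, 0, 0]]}}

```text
time_s: 16.92
tcp_pos: [0.5614, 0.1765, 0.0159]
tcp_rot: [0.036, 0.999, -0.001, -0.001]
ft_force: [-0.7, -6.4, 4.4]
grip_width: 0.009
grip_force: 3.6
```

>>> {"method": "servo_tool", "body": {"motion": [[0, 0.05, 0, 0, 0]]}}

```text
time_s: 17.05
tcp_pos: [0.5615, 0.1771, 0.0159]
tcp_rot: [0.036, 0.999, -0.001, -0.001]
ft_force: [-0.9, -6.2, 5.0]
grip_width: 0.008
grip_force: 3.2
```

>>> {"method": "servo_tool", "body": {"motion": [[0, 0.05, 0, 0, 0]]}}

```text
time_s: 17.18
tcp_pos: [0.5616, 0.1777, 0.0159]
tcp_rot: [0.036, 0.999, -0.001, -0.001]
ft_force: [-0.9, -7.4, 4.8]
grip_width: 0.004
grip_force: 3.2
```

>>> {"method": "servo_tool", "body": {"motion": [[0, 0.05, 0, 0, 0]]}}

```text
time_s: 17.3
tcp_pos: [0.5616, 0.1783, 0.0159]
tcp_rot: [0.036, 0.999, -0.001, -0.001]
ft_force: [-0.2, -6.7, 6.0]
grip_width: 0.006
grip_force: 3.2
```

>>> {"method": "servo_tool", "body": {"motion": [[0, 0.05, 0, 0, 0]]}}

```text
time_s: 17.42
tcp_pos: [0.5616, 0.1787, 0.0159]
tcp_rot: [0.036, 0.999, -0.001, -0.001]
ft_force: [-0.5, -6.3, 4.6]
grip_width: 0.009
grip_force: 3.2
```

>>> {"method": "servo_tool", "body": {"motion": [[0, 0.05, 0, 0, 0]]}}

```text
time_s: 17.55
tcp_pos: [0.5617, 0.1792, 0.0159]
tcp_rot: [0.036, 0.999, -0.001, -0.001]
ft_force: [0.2, -6.0, 4.1]
grip_width: 0.001
grip_force: 3.2
```

>>> {"method": "servo_tool", "body": {"motion": [[0, 0.05, 0, 0, 0]]}}

```text
time_s: 17.68
tcp_pos: [0.5617, 0.1797, 0.0159]
tcp_rot: [0.036, 0.999, -0.001, -0.001]
ft_force: [-0.6, -7.1, 4.7]
grip_width: 0.007
grip_force: 3.2
```

>>> {"method": "servo_tool", "body": {"motion": [[0, 0.05, 0, 0, 0]]}}

```text
time_s: 17.8
tcp_pos: [0.5617, 0.1803, 0.0159]
tcp_rot: [0.036, 0.999, -0.001, -0.001]
ft_force: [-0.4, -6.3, 5.5]
grip_width: 0.006
grip_force: 3.2
```

>>> {"method": "servo_tool", "body": {"motion": [[0, 0.05, 0, 0, 0]]}}

```text
time_s: 17.92
tcp_pos: [0.5618, 0.1807, 0.0159]
tcp_rot: [0.036, 0.999, -0.001, -0.001]
ft_force: [-0.9, -6.4, 4.1]
grip_width: 0.003
grip_force: 3.2
```

>>> {"method": "servo_tool", "body": {"motion": [[0, 0.05, 0, 0, 0]]}}

```text
time_s: 18.05
tcp_pos: [0.5618, 0.1812, 0.0159]
tcp_rot: [0.036, 0.999, -0.001, -0.001]
ft_force: [-0.6, -5.9, 4.6]
grip_width: 0.006
grip_force: 3.2
```

>>> {"method": "servo_tool", "body": {"motion": [[0, 0.05, 0, 0, 0]]}}

```text
time_s: 18.18
tcp_pos: [0.5618, 0.1817, 0.0159]
tcp_rot: [0.036, 0.999, -0.001, -0.001]
ft_force: [-0.5, -6.6, 4.2]
grip_width: 0.004
grip_force: 3.2
```

>>> {"method": "servo_tool", "body": {"motion": [[0, 0.05, 0, 0, 0]]}}

```text
time_s: 18.3
tcp_pos: [0.5619, 0.1822, 0.0159]
tcp_rot: [0.036, 0.999, -0.001, -0.001]
ft_force: [-0.8, -6.7, 4.9]
grip_width: 0.005
grip_force: 3.2
```

Run:
```python
from mv import *
S=snap('side')
print(arm.sense()['ft_force'],((state()[0][:2]-[.557,.0927])@np.load('lane.npz')['R']))
cv2.imwrite('pics/near2.png',cv2.resize(S['frame'][120:155,268:318],(800,560),interpolation=2)[...,::-1])
```

```text
[-0.07704609 -5.86271849  4.57106999] [0.08975999 0.00137858]
```

>>> {"method": "servo_tool", "body": {"motion": [[0, 0.05, 0, 0, 0]]}}

```text
time_s: 18.48
tcp_pos: [0.5619, 0.1824, 0.0159]
tcp_rot: [0.036, 0.999, -0.001, -0.001]
ft_force: [-0.9, -7.4, 5.3]
grip_width: 0.005
grip_force: 3.4
```

>>> {"method": "servo_tool", "body": {"motion": [[0, 0.05, 0, 0, 0]]}}

```text
time_s: 18.6
tcp_pos: [0.5619, 0.1831, 0.0159]
tcp_rot: [0.036, 0.999, -0.001, -0.001]
ft_force: [0.1, -6.6, 4.9]
grip_width: 0.001
grip_force: 3.2
```

Run:
```python
from mv import *
a=cv2.imread('pics/side0.png');b=snap('side')['frame'][...,::-1]
g0=cv2.cvtColor(a,6)[122:142,280:310];g1=cv2.cvtColor(np.ascontiguousarray(b),6)[122:142,280:310]
for r in range(4,18,2): print(g0[r].tolist(),'\n',g1[r].tolist())
```

```text
[197, 198, 199, 198, 199, 197, 200, 201, 200, 198, 195, 191, 190, 193, 195, 198, 199, 196, 195, 194, 190, 185, 183, 166, 108, 146, 167, 182, 197, 201] 
 [201, 202, 203, 202, 201, 201, 204, 205, 204, 197, 155, 52, 45, 58, 40, 50, 55, 56, 56, 55, 48, 53, 69, 54, 35, 37, 40, 41, 41, 42]
[193, 195, 197, 199, 197, 196, 197, 198, 202, 202, 200, 199, 195, 187, 161, 122, 82, 93, 111, 126, 172, 195, 193, 184, 136, 86, 131, 162, 168, 187] 
 [196, 198, 200, 202, 200, 199, 201, 201, 206, 206, 204, 190, 112, 53, 36, 37, 42, 49, 50, 48, 47, 45, 42, 48, 46, 40, 40, 41, 41, 41]
[193, 185, 148, 145, 166, 177, 195, 199, 197, 199, 200, 200, 200, 184, 98, 45, 43, 43, 41, 55, 133, 204, 203, 204, 202, 177, 105, 108, 146, 165] 
 [196, 189, 151, 145, 163, 176, 198, 202, 201, 202, 204, 204, 204, 184, 76, 37, 36, 39, 62, 95, 94, 87, 82, 54, 40, 42, 41, 45, 57, 54]
[193, 187, 149, 78, 117, 165, 168, 185, 207, 203, 203, 202, 199, 194, 151, 51, 41, 39, 47, 70, 119, 175, 199, 181, 165, 156, 149, 97, 78, 113] 
 [196, 191, 153, 78, 114, 158, 161, 181, 201, 197, 196, 195, 196, 192, 154, 52, 37, 49, 76, 84, 87, 132, 
[... 177 characters left out ...]
] 
 [196, 195, 170, 73, 78, 104, 141, 158, 166, 186, 194, 197, 196, 178, 164, 150, 82, 53, 47, 63, 62, 67, 66, 62, 46, 36, 38, 40, 41, 40]
[193, 192, 171, 73, 73, 73, 86, 132, 165, 163, 148, 111, 113, 114, 115, 114, 114, 114, 114, 114, 114, 114, 114, 111, 104, 100, 99, 87, 72, 72] 
 [197, 196, 175, 74, 74, 73, 85, 127, 157, 155, 146, 146, 173, 180, 185, 189, 186, 131, 114, 164, 178, 95, 47, 61, 49, 32, 36, 39, 39, 38]
[170, 161, 146, 78, 74, 73, 73, 78, 106, 144, 159, 146, 124, 113, 113, 115, 118, 112, 110, 110, 109, 109, 106, 96, 98, 98, 97, 89, 73, 72] 
 [173, 165, 149, 78, 74, 74, 73, 78, 103, 139, 150, 148, 179, 202, 202, 200, 190, 182, 146, 149, 145, 108, 32, 38, 41, 31, 32, 32, 33, 32]
```

The stop's edge profile is unchanged, so it hasn't moved. I'll continue.

>>> {"method": "servo_tool", "body": {"motion": [[0, 0.05, 0, 0, 0]]}}

```text
time_s: 18.77
tcp_pos: [0.562, 0.1837, 0.0159]
tcp_rot: [0.036, 0.999, -0.001, -0.001]
ft_force: [0.2, -7.0, 4.4]
grip_width: 0.005
grip_force: 3.2
```

>>> {"method": "servo_tool", "body": {"motion": [[0, 0.05, 0, 0, 0]]}}

```text
time_s: 18.9
tcp_pos: [0.5621, 0.1842, 0.0159]
tcp_rot: [0.036, 0.999, -0.001, -0.001]
ft_force: [0.0, -7.4, 4.7]
grip_width: 0.004
grip_force: 3.2
```

>>> {"method": "servo_tool", "body": {"motion": [[0, 0.05, 0, 0, 0]]}}

```text
time_s: 19.02
tcp_pos: [0.562, 0.1847, 0.0159]
tcp_rot: [0.036, 0.999, -0.001, -0.001]
ft_force: [-0.2, -6.7, 5.1]
grip_width: 0.008
grip_force: 3.2
```

>>> {"method": "servo_tool", "body": {"motion": [[0, 0.05, 0, 0, 0]]}}

```text
time_s: 19.15
tcp_pos: [0.5621, 0.1852, 0.0159]
tcp_rot: [0.036, 0.999, -0.001, -0.001]
ft_force: [-0.8, -7.1, 4.5]
grip_width: 0.003
grip_force: 3.2
```

>>> {"method": "servo_tool", "body": {"motion": [[0, 0.05, 0, 0, 0], [0, 0.1, 0, 0, 0]]}}

```text
time_s: 19.4
tcp_pos: [0.5622, 0.1861, 0.0159]
tcp_rot: [0.036, 0.999, -0.001, -0.001]
ft_force: [-0.4, -6.6, 4.7]
grip_width: 0.005
grip_force: 3.2
```

>>> {"method": "servo_tool", "body": {"motion": [[0, 0.05, 0, 0, 0]]}}

```text
time_s: 19.52
tcp_pos: [0.5622, 0.1863, 0.0159]
tcp_rot: [0.036, 0.999, -0.001, -0.001]
ft_force: [-0.4, -8.2, 6.2]
grip_width: 0.006
grip_force: 3.9
```

>>> {"method": "servo_tool", "body": {"motion": [[0, 0.05, 0, 0, 0]]}}

```text
time_s: 19.65
tcp_pos: [0.5622, 0.1863, 0.0159]
tcp_rot: [0.036, 0.999, -0.002, -0.001]
ft_force: [-1.8, -7.3, 5.9]
grip_width: 0.005
grip_force: 4.3
```

>>> {"method": "servo_tool", "body": {"motion": [[0, 0.05, 0, 0, 0]]}}

```text
time_s: 19.77
tcp_pos: [0.5622, 0.1863, 0.0159]
tcp_rot: [0.036, 0.999, -0.002, -0.001]
ft_force: [-0.6, -8.5, 6.0]
grip_width: 0.004
grip_force: 4.7
```

>>> {"method": "servo_tool", "body": {"motion": [[0, 0.05, 0, 0, 0]]}}

```text
time_s: 19.9
tcp_pos: [0.5621, 0.1863, 0.0159]
tcp_rot: [0.036, 0.999, -0.002, -0.001]
ft_force: [-1.1, -10.3, 6.5]
grip_width: 0.004
grip_force: 5.1
```

Run:
```python
from mv import *
S=snap('side');b=S['frame'];g1=cv2.cvtColor(b,cv2.COLOR_RGB2GRAY)[122:142,280:310]
for r in range(6,20): print(g1[r,:24].tolist())
print(arm.sense()['ft_force'])
# predicted px of stop top edge (z .032) at lane x 160,164 & block front top edge if finger half=15
l=np.load('lane.npz');o=np.array([.557,.0927])
X=[np.r_[o+l['R']@[x,y],z] for x,y,z in((.160,.02,.032),(.164,.02,.032),(.168,.02,.031),(.16,.02,.031))]
print(proj(S,X)-[280,122])
```

```text
[196, 198, 200, 202, 200, 200, 201, 201, 206, 206, 204, 190, 118, 76, 37, 36, 40, 44, 48, 63, 67, 64, 50, 44]
[196, 194, 185, 183, 180, 190, 202, 201, 202, 205, 206, 201, 177, 98, 36, 36, 36, 45, 75, 102, 81, 83, 73, 39]
[196, 188, 149, 140, 158, 174, 198, 202, 201, 202, 204, 204, 197, 157, 76, 36, 37, 56, 93, 94, 74, 78, 71, 37]
[196, 189, 144, 104, 140, 161, 179, 197, 201, 200, 200, 201, 199, 180, 91, 36, 38, 64, 96, 70, 89, 118, 73, 37]
[197, 191, 153, 78, 114, 158, 161, 180, 201, 198, 195, 195, 196, 191, 154, 50, 37, 63, 97, 73, 87, 113, 70, 40]
[197, 192, 153, 73, 93, 140, 157, 162, 184, 197, 197, 196, 196, 197, 192, 145, 50, 49, 72, 71, 69, 82, 65, 52]
[196, 194, 171, 73, 78, 104, 141, 158, 165, 186, 194, 196, 196, 178, 166, 166, 123, 93, 51, 82, 88, 61, 66, 60]
[196, 198, 180, 73, 73, 78, 109, 149, 160, 163, 166, 169, 186, 199, 180, 176, 153, 143, 158, 179, 159, 55, 60, 59]
[196, 196, 175, 74, 73, 73, 85, 126, 157, 155, 162, 186, 192, 207, 199, 186, 134, 124, 185, 213, 185, 57, 49, 56]
[193, 190, 170, 74, 74, 74, 75, 97, 139, 155, 156, 172, 200, 200, 200, 193, 176, 170, 164, 182, 175, 80, 36, 43]
[174, 165, 149, 79, 74, 73, 73, 78, 103, 139, 151, 148, 180, 202, 200, 195, 184, 171, 101, 108, 121, 69, 33, 34]
[148, 120, 114, 89, 74, 74, 73, 73, 78, 99, 119, 117, 126, 156, 153, 140, 132, 131, 93, 100, 119, 59, 32, 33]
[111, 100, 100, 94, 79, 73, 76, 89, 95, 80, 88, 87, 91, 98, 97, 89, 92, 104, 107, 115, 121, 75, 33, 33]
[93, 98, 99, 99, 91, 99, 135, 140, 141, 123, 88, 88, 89, 89, 89, 88, 88, 89, 92, 87, 73, 58, 33, 32]
[ -1.41559371 -10.0288858    6.86100056]
[[11.17859435 14.13852287]
 [10.68369239 13.4743103 ]
 [10.20782319 13.12617094]
 [11.19451936 14.45196557]]
```

Contact: the TCP halted at y=0.1863 and the force is rising above the 6.6 N sliding level. I'm aiming for about 13.5 N in total, which puts about 7 N on the stop.

>>> {"method": "servo_tool", "body": {"motion": [[0, 0.05, 0, 0, 0], [0, 0.1, 0, 0, 0]]}}

```text
time_s: 20.2
tcp_pos: [0.5621, 0.1863, 0.0159]
tcp_rot: [0.036, 0.999, -0.003, -0.001]
ft_force: [-2.2, -11.8, 8.7]
grip_width: 0.008
grip_force: 6.0
```

>>> {"method": "servo_tool", "body": {"motion": [[0, 0.05, 0, 0, 0], [0, 0.05, 0, 0, 0]]}}

```text
time_s: 20.45
tcp_pos: [0.5621, 0.1863, 0.0159]
tcp_rot: [0.037, 0.999, -0.003, -0.001]
ft_force: [-1.8, -12.2, 8.8]
grip_width: 0.006
grip_force: 6.1
```

>>> {"method": "servo_tool", "body": {"motion": [[0, 0.05, 0, 0, 0], [0, 0.1, 0, 0, 0], [0, 0.1, 0, 0, 0], [0, 0.1, 0, 0, 0]]}}

```text
time_s: 20.95
tcp_pos: [0.5621, 0.1863, 0.0159]
tcp_rot: [0.037, 0.999, -0.004, -0.002]
ft_force: [-3.5, -13.9, 10.0]
grip_width: 0.005
grip_force: 6.9
```

Pressed at about 14 N in total, and nothing slipped. I'll back off and lift straight out through the slot.

>>> {"method": "servo_tool", "body": {"motion": [[0, -0.3, 0, 0, 0], [0, -0.6, 0, 0, 0], [0, -1, 0, 0, 0], [0, -1, 0, 0, 0], [0, -1, -1.5, 0, 0], [0, -1, -4, 0, 0], [0, -1, -8, 0, 0], [0, -1, -12, 0, 0], [0, -1, -14, 0, 0], [0, -1, -14, 0, 0]]}}

```text
time_s: 22.2
tcp_pos: [0.5635, 0.1836, 0.1587]
tcp_rot: [0.035, 0.999, 0.001, 0.002]
ft_force: [0.1, -0.8, 0.3]
grip_width: 0.004
grip_force: 0.0
```

>>> {"method": "servo_tool", "body": {"motion": [[0, -5, -2, 0, 0], [0, -10, -2, 0, 0], [0, -16, -2, 0, 0], [0, -22, -2, 0, 0], [0, -28, -2, 0, 0], [0, -34, -2, 0, 0], [0, -40, -2, 0, 0], [0, -40, -2, 0, 0], [0, -40, -2, 0, 0]]}}

```text
time_s: 23.32
tcp_pos: [0.5336, -0.2154, 0.1748]
tcp_rot: [0.035, 0.999, 0.001, -0.001]
ft_force: [-0.3, -0.0, -0.1]
grip_width: 0.006
grip_force: 0.0
```

Run:
```python
from mv import *
T=snap('top');S=snap('side')
cv2.imwrite('pics/endT.png',T['frame'][...,::-1])
a=cv2.cvtColor(cv2.imread('pics/top0.png'),6);b=cv2.cvtColor(T['frame'],7)
print('stop rows along lane, top view, cols 166..200 (before/after)')
for r in(159,168,173): print(r,a[r,166:200].tolist(),'\n   ',b[r,166:200].tolist())
print('gate cols 240..258')
for r in(160,168,176): print(r,a[r,240:258].tolist(),b[r,240:258].tolist())
s0=cv2.cvtColor(cv2.imread('pics/side0.png'),6);s1=cv2.cvtColor(S['frame'],7)
print('side gate diff',np.abs(s0[160:176,304:332].astype(int)-s1[160:176,304:332]).mean(),'knob region diff',np.abs(s0[122:133,288:303].astype(int)-s1[122:133,288:303]).mean())
d=np.abs(a[110:160,410:465].astype(int)-b[110:160,410:465]);print('flat block diff',d.mean(),d.max())
```

```text
stop rows along lane, top view, cols 166..200 (before/after)
159 [123, 123, 108, 79, 67, 117, 132, 131, 130, 131, 130, 129, 127, 127, 100, 62, 45, 43, 41, 41, 41, 40, 41, 41, 41, 43, 40, 41, 41, 63, 65, 65, 64, 64] 
    [142, 142, 123, 91, 77, 135, 151, 150, 151, 151, 151, 149, 145, 145, 114, 145, 132, 84, 64, 68, 92, 143, 151, 106, 71, 51, 55, 67, 76, 120, 140, 113, 77, 63]
168 [124, 124, 99, 69, 88, 107, 100, 91, 76, 85, 91, 78, 79, 107, 67, 48, 50, 48, 46, 42, 44, 41, 41, 42, 42, 42, 42, 41, 42, 63, 65, 64, 65, 65] 
    [143, 143, 114, 80, 102, 124, 115, 105, 88, 98, 106, 91, 91, 123, 91, 142, 154, 125, 75, 67, 92, 146, 153, 113, 71, 63, 68, 75, 132, 152, 152, 153, 137, 122]
173 [118, 111, 84, 65, 103, 125, 129, 130, 132, 131, 131, 129, 126, 130, 77, 51, 49, 47, 46, 44, 46, 45, 46, 46, 45, 44, 46, 45, 69, 70, 74, 70, 70, 69] 
    [135, 127, 97, 76, 118, 145, 150, 150, 152, 152, 149, 147, 145, 149, 133, 149, 154, 153, 153, 153, 153, 153, 153, 152, 152, 152, 152, 152, 152, 151, 147, 136, 95, 58]
gate cols 240..258
160 [42, 42, 41, 43, 42, 42, 43, 42, 43, 49, 97, 146, 66, 58, 42, 42, 43, 42] [49, 49, 49, 49, 48, 49, 49, 49, 50, 57, 112, 168, 77, 68, 51, 49, 49, 49]
168 [67, 64, 65, 64, 64, 65, 64, 65, 65, 87, 142, 146, 64, 60, 46, 47, 47, 46] [78, 74, 75, 75, 74, 76, 75, 74, 75, 101, 163, 168, 73, 69, 53, 51, 53, 53]
176 [94, 94, 94, 94, 93, 91, 90, 87, 72, 99, 153, 108, 61, 49, 46, 47, 47, 45] [109, 109, 107, 107, 106, 103, 104, 99, 83, 113, 176, 125, 69, 57, 53, 53, 54, 53]
side gate diff 7.316964285714286 knob region diff 7.903030303030303
flat block diff 46.59090909090909 99
```

```bash
python3 -c "
from bench import arm
print(arm.finish_job())"
```

```text
the job is handed in; nothing more can be done
None
```

The job is handed in at about 23 s of the 64 s limit: the dome block was pressed home with roughly 7 N on the back stop, which did not move, and the gate is shut behind it. The plain block was not touched, but the arm hid it from the top camera, so that last view could not confirm it.

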